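# Crank the display turntable for a jar clip and park the label at the phone

### The arm

A 7-joint arm with a two-finger parallel gripper is mounted at the origin on the work surface. World frame = base frame: x ahead of the robot, y to its left, z up, the work surface at z = 0. Lengths are in m, angles in rad, forces in N, time in s.
With the tool pointing down it reaches from about 0.425 to 0.825 m from the base axis. Payload 3.6 kg.
Tool frame: the origin (TCP) lies midway between the tips of the shut fingers; the grasp point (between the pads) lies 19 mm behind it; z points along the fingers, y is the line along which they close (so a half turn about z gives the same grasp; the last joint's range is limited). The gripper opens to 85 mm and grips with 20 to 120 N. Pads are 22 mm wide; open, the fingers measure 114 mm over their backs; the gripper's body (76 mm by 85 mm) begins 54 mm behind the grasp point. The pads swing forward as they close: fully open they stand 13 mm farther back than shut.
Start: joints at [1.272, 0.615, -0.013, 1.423, 0.008, 1.103, -0.04], TCP at [0.175, -0.626, 0.231] pointing down, gripper open.
Joint ranges: [-3.12, 3.12], [-0.3, 2.06], [-1.34, 1.32], [0.26, 2.42], [-1.36, 4.5], [0.01, 1.98], [-2.84, 2.84]. Speed limits (rad/s): [2.79, 2.79, 3.14, 3.14, 3.14, 3.14, 3.14].

### API

Orientations are given as a unit quaternion [w, x, y, z].
In Python, from cell import bot gives the robot as it stands.
- The arm moves only by the tool jog_arm, never from a script. Its arguments are lists of equal length, an entry for each row: "offset": the shift along the tool's x, y, z in mm, a list of three; "spin": the turn about the tool's z in degrees. In form: {"offset": [[dx, dy, dz], ...], "spin": [spin, ...]}. A call has 1 to 8 rows; each row is the pose to reach, as a shift and turn from the pose commanded when the call began, along the tool's axes at that moment; what a row does not reach only later rows make up. A row lasts 1/8 s, in which the tool goes at most 62.5 mm and 10.7 degrees, less where a joint would pass 70% of its speed; a pose out of reach is approached as far as the arm can. A call with a gripper value outside its range is refused whole. "hand" is the finger opening in mm, from 0 to 85.4, set as the call begins (left out, the last holds). The fingers move at their own pace and stop on an object; "grip_force" is the grip in N (left out, the last holds). Time passes only in rows, so rows that repeat a pose let the fingers close. It gives the time, the measured TCP pose, the force, the opening and the grip force at its end, in the units of the state.
- bot.get_obs(): the state, without advancing time (a new reading comes with each control period).
- bot.snapshot(name): name is "scene" or "side" or "wrist"; returns the picture (480x640x3 uint8, red, green, blue); there is no depth.
- bot.camera_model(name): a dict with "mtx" (3x3 intrinsics, pixels), "camera_from_world" (4x4, takes a point from world to camera coordinates); the wrist camera has in their place "mount" (4x4, takes a point from camera to tool coordinates, whose origin is the TCP and whose axes are the flange's). Camera axes: x right, y down, z forward; pixel columns grow to the right and rows downward; lengths in m; the calibration is good to about 2 mm. A picture is of the moment at which its call begins: read the wrist's pose just before it. camera_model takes no time and is no camera call.
- bot.job_done(): hands the job in; it is judged then, once.
The state is a dict: "time": time; "qpos": joint angles; "joint_velocities": joint speeds; "joint_efforts": joint torques, N m; "tool_pos": TCP position; "tool_rot": TCP orientation; "contact_force": force on the tool from outside, world axes, zero at the start; "moment": the same for the moment, N m; "gripper_width": finger opening in m; "grasp_force": force on a finger pad.
Only numpy, scipy, OpenCV 4.12 (cv2) and the standard library are available. Lean on these libraries where they do the work, as an engineer would, in place of code of your own. Each camera call takes 0.05 s, during which the arm holds its last target. There are 200 camera calls.

### The job

Film clip for the home shop: using only the orange-knobbed hand crank, bring the marble turntable with the blue jar up to 20 turns a minute (2.1 rad/s, 15 percent either way is fine) and keep it there for at least 6 seconds without a break. Then bring it to a standstill with the jar's label facing the phone squarely, and let go of the crank. Never spin it faster than 30 turns a minute, do not touch the plate, the jar, the drag weight or the phone, and leave everything else on the counter where it is.

Things in the scene. Friction and masses are not known exactly. Their poses are not given: they have to be found in the camera images.
- spinner: White base of the turntable, fixed to the counter, at most 45 mm high (plate's cage 115 mm). Origin on the counter under the crank's vertical axis; +x points to the plate's vertical axis, 230 mm away. Inside, crank and plate are joined 1:1, same sense, only by a silicone-fluid coupling: torque on plate = 0.03 N m s/rad x (crank speed - plate speed). It slips: crank angle does not fix plate angle.
- crank_axis (a point): Point on the crank's vertical axis at knob-grip height, 92 mm above the counter: the centre of the circle of 50 mm radius that the knob runs on.
- knob_grip (a point): Grip point of the orange crank knob, on the knob's own vertical axis, 92 mm above the counter. Knob: upright cylinder 26 mm across, foot at 64 mm, top at 110 mm, on a flat aluminium arm whose top is at 62 mm. It spins freely on its pin, so a gripper holding it need not turn with the crank. The crank turns both ways without stops; starts at any angle, at rest.
- turntable: Marble plate 280 mm across, 18 mm thick, nominal 3.0 kg and 0.03 kg m2 (really 0.75 to 1.3 times that) on a vertical bearing; it follows the crank with a lag of about 1 s. Origin at the centre of its underside, 48 mm above the counter; z up; its x axis turns with it. Bearing drag: 0.002 N m plus 0.002 N m s/rad, besides the drag weight.
- drag_weight: Brass block 42 x 36 x 34 mm, loose in a dark steel cage (on the spinner's +y side), rubbing on the plate 115 mm from its axis. Nominal 36 g; hidden mass (0.4 to 1.8 times) and friction give a steady drag of about 0.01 to 0.06 N m, so the crank must run 0.5 to 2.1 rad/s faster than the plate. Origin at the centre of its underside, 66 mm above the counter.
- jar: Blue glass jar with a white lid, 84 mm across and 118 mm tall, 0.5 kg, standing loose in the middle of the plate (on its top, 66 mm above the counter) and turning with it. Origin at the centre of its underside, z up, x axis pointing out through the label. An orange stripe on the lid runs from the lid's centre to the rim above the label.
- jar_label (a point): Centre of the paper label with an orange field on the jar's side, 42 mm from the jar's axis along the jar's +x, 45 mm above its underside.
- phone: Black phone, 74 x 150 mm, upright on a grey holder at the end of a flat arm clamped under the turntable; fixed during the job. Origin on the counter under the plate's axis; its +x axis points level from the plate's axis to the phone, which stands 210 mm out and is 172 mm high. The label faces the phone when the jar's +x points along this +x.
- tiers: Stack of three interlocked pastel storage tiers (pink, mint, yellow), 160 x 220 x 212 mm; origin under its centre. Bystander.
- bell: Chrome desk bell, 84 mm across, 58 mm tall; origin under its centre. Bystander.
- tray: White tray, 80 x 150 x 22 mm, with two crayons; origin under its centre. Bystander.
- crayon1: Orange crayon, about 100 mm long, in the tray. Bystander.
- crayon2: Orange crayon, about 100 mm long, in the tray. Bystander.

How it is judged:
On the way, in this order (a step that is already met when the one before it is completed fails the run):
1. the plate turns at 2.1 rad/s, within 15 percent (1.78 to 2.42), for 6 s without a break (angular speed of turntable between 1.78 and 2.42 rad/s), for 6 s.
2. the plate stands still with the jar's label facing the phone (angular speed of turntable below 0.06 rad/s and angle between the x axis of jar and the x axis of phone, either way round below 0.2 rad and x of jar_label in the frame of phone above 0.02 m), for 0.5 s.
At the end, for the whole second after the job is handed in: The plate is at rest (under 0.06 rad/s), the jar's label points at the phone to within 0.2 rad, the jar stands upright and at rest within 20 mm of the middle of the plate, and the drag weight is still in its cage (all of step 2 and angle between jar's own z axis and vertical below 0.1 rad and horizontal distance between jar and turntable below 0.02 m and linear speed of each of jar, drag_weight below 0.03 m/s and distance of drag_weight from where it was at the start of the episode below 0.012 m); the robot touches nothing.
It fails at once if the plate is spun faster than 30 turns a minute (3.14 rad/s) (angular speed of turntable above 3.14 rad/s).
It fails at once if the robot touches the plate, the jar, the drag weight or the phone (contact force between any of the arm, the fingers and turntable above 0.5 N or contact force between any of the arm, the fingers and jar above 0.5 N or contact force between any of the arm, the fingers and drag_weight above 0.5 N or contact force between any of the arm, the fingers and phone above 0.5 N).
It fails at once if the jar tips or slides off the middle (angle between jar's own z axis and vertical above 0.3 rad or horizontal distance between jar and turntable above 0.025 m).
It fails at once if a bystander on the counter is moved (distance of any of tiers, bell, tray, crayon1, crayon2 from where it was at the start of the episode above 0.025 m).
It also fails if it takes over 64 s, if anything falls off the work surface, if the arm or the gripper's body presses on something with over 40 N, if the wrist force passes 120 N, or if a joint passes its speed limit or range.

## Working session

There is one attempt and no reset: what is moved stays moved. The work goes in short steps, Python scripts to look and compute and a tool call to move; the robot and the scene stay as the last step left them, time stands still between calls to the robot, and variables do not carry over. Pictures are saved under pics/ and viewed, at most 10 in all, crops included, and the job is handed in when it is done.

Besides the shell and the picture viewer there is one more tool, called after "Call:" in YAML: its name, and indented under it one key for each argument. jog_arm: Moves the arm, as the interface text tells. Its arguments: {"type":"object","properties":{"offset":{"type":"array","items":{"type":"array","items":{"type":"number"}}},"spin":{"type":"array","items":{"type":"number"}},"hand":{"type":"number"},"grip_force":{"type":"number"}},"required":["offset","spin"]}

```bash
mkdir -p pics; ls; python3 - <<'E'
from cell import bot
import cv2,numpy as np
np.set_printoptions(precision=4,suppress=True)
o=bot.get_obs();print(o['time'],o['tool_pos'],o['tool_rot'])
a=[bot.snapshot(n)[:,:,::-1] for n in('scene','side')]
for n,i in zip(('scene','side'),a):
    cv2.imwrite(f'pics/{n}0.png',i);m=bot.camera_model(n);print(n,m['mtx'],m['camera_from_world'])
print(bot.camera_model('wrist'))
E
```

```text
pics
0.0 [ 0.1743 -0.6254  0.2301] [-0.0013  0.9908  0.1355 -0.0002]
scene [[623.0825   0.     312.7461]
 [  0.     623.0825 238.1848]
 [  0.       0.       1.    ]] [[ 0.6445  0.7646  0.0089 -0.3986]
 [ 0.6163 -0.5125 -0.5979 -0.2906]
 [-0.4526  0.3908 -0.8015  2.3095]
 [ 0.      0.      0.      1.    ]]
side [[445.1908   0.     318.2536]
 [  0.     445.1908 234.4233]
 [  0.       0.       1.    ]] [[ 0.892  -0.4521  0.0043 -0.5058]
 [-0.2748 -0.5497 -0.7889  0.258 ]
 [ 0.359   0.7025 -0.6146  0.9764]
 [ 0.      0.      0.      1.    ]]
{'mtx': array([[396.2714,   0.    , 313.1543],
       [  0.    , 396.2714, 233.9231],
       [  0.    ,   0.    ,   1.    ]]), 'mount': array([[-0.0003, -0.9492, -0.3147,  0.0809],
       [ 1.    , -0.0003, -0.0001,  0.    ],
       [ 0.    , -0.3147,  0.9492, -0.1423],
       [ 0.    ,  0.    ,  0.    ,  1.    ]])}
```

View pics/scene0.png

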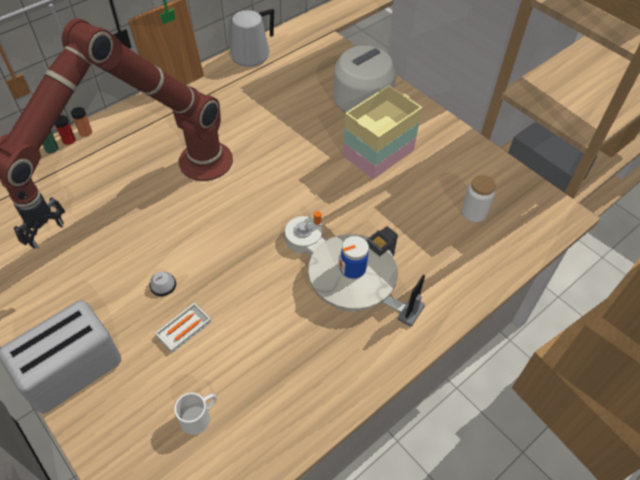

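View pics/side0.png

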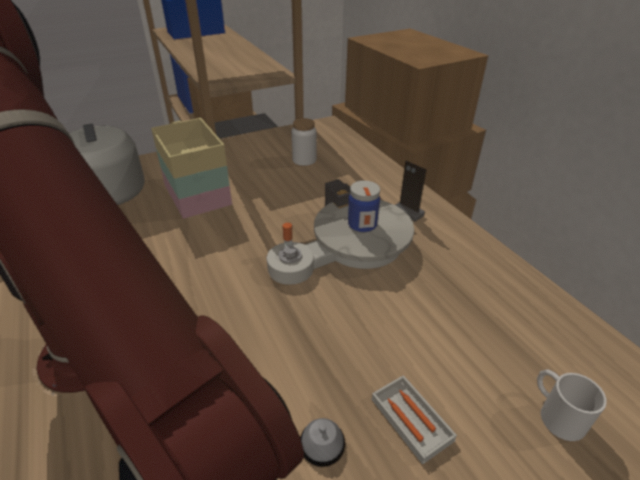

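The scene view shows the knob at about (318,217), the lid at (355,245), the plate around (353,270) and the phone at (414,298). The side view shows the knob at (288,232), the lid at (365,190) and the label at (367,219). I'll measure these next.

```bash
cat > h.py <<'E'
from cell import bot
import cv2,numpy as np
np.set_printoptions(precision=4,suppress=True)
def cam(n):
    m=bot.camera_model(n)
    if n!='wrist': return m['mtx'],m['camera_from_world']
    o=bot.get_obs();w,x,y,z=o['tool_rot']
    from scipy.spatial.transform import Rotation as R
    T=np.eye(4);T[:3,:3]=R.from_quat([x,y,z,w]).as_matrix();T[:3,3]=o['tool_pos']
    return m['mtx'],np.linalg.inv(T@m['mount'])
def plane(c,uv,z):
    K,E=c;R,t=E[:3,:3],E[:3,3];C=-R.T@t
    uv=np.atleast_2d(uv).astype(float)
    d=(R.T@np.linalg.inv(K)@np.c_[uv,np.ones(len(uv))].T).T
    return C+d*((z-C[2])/d[:,2])[:,None]
def proj(c,P):
    K,E=c;P=np.atleast_2d(P);q=(K@(E[:3,:3]@P.T+E[:3,3:])).T;return q[:,:2]/q[:,2:]
def tri(cs,uvs):
    X=cv2.triangulatePoints(*[K@E[:3] for K,E in cs],*[np.array(u,float).reshape(2,1) for u in uvs])
    return (X[:3]/X[3]).ravel()
def blobs(mask,amin=8):
    n,l,s,c=cv2.connectedComponentsWithStats(mask.astype(np.uint8))
    return [(c[i],s[i],l==i) for i in range(1,n) if s[i,4]>=amin]
def orange(im):
    h=cv2.cvtColor(im,cv2.COLOR_RGB2HSV);return (h[...,0]<14)&(h[...,1]>170)&(h[...,2]>130)
def blue(im):
    h=cv2.cvtColor(im,cv2.COLOR_RGB2HSV);return (h[...,0]>105)&(h[...,0]<130)&(h[...,1]>120)
E
python3 - <<'E'
from h import *
for n in('scene','side'):
    im=cv2.imread(f'pics/{n}0.png')[:,:,::-1].copy()
    print(n)
    for k,f in(('o',orange),('b',blue)):
        for c,s,m in blobs(f(im)): 
            if 180<s[0]<480 and 100<s[1]<400: print(k,c,s)
    x0,y0=((270,190),(250,150))[n=='side']
    cv2.imwrite(f'pics/{n}crop.png',cv2.resize(im[y0:y0+150,x0:x0+200,::-1],None,fx=4,fy=4,interpolation=cv2.INTER_CUBIC))
E
```

```text
scene
o [317.2083 216.8194] [314 211   7  13  72]
o [348.8947 247.5789] [344 246  11   4  19]
b [354.3059 266.6729] [342 253  26  25 376]
side
o [286.88 225.56] [284 224   7   4  25]
o [418.1832 411.771 ] [402 393  32  37 131]
b [361.9699 205.4458] [350 197  28  24 166]
```

View pics/scenecrop.png

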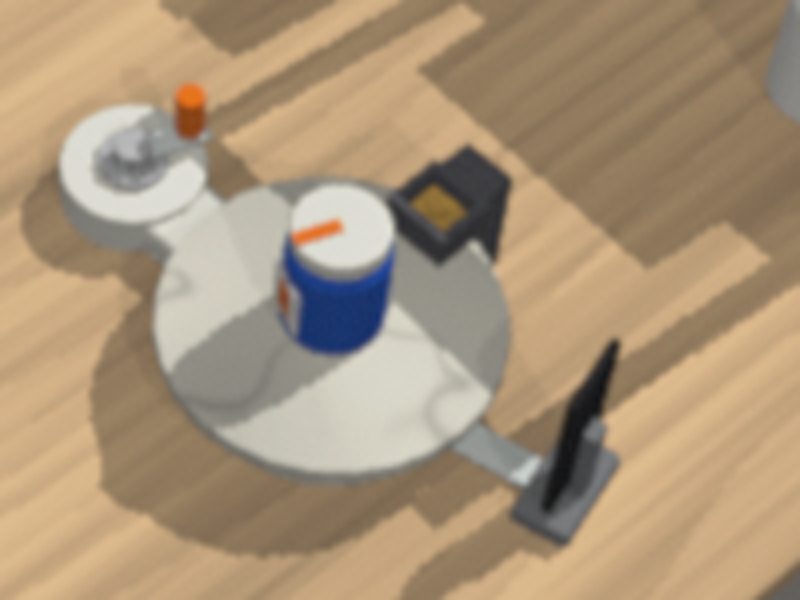

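View pics/sidecrop.png

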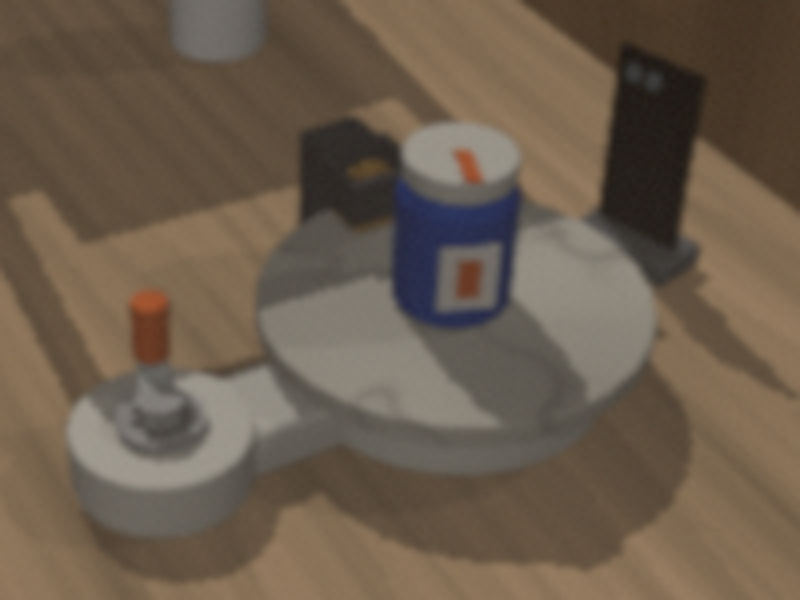

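The crops show the lid centre and stripe clearly. In the scene view the stripe runs from crop (341,224) to (293,240), the hub is at (134,163) and the plate centre is at (332,323). In the side view the lid centre is at (461,154), the hub at (160,420) and the top edge of the phone runs from (622,45) to (703,78).

```bash
python3 - <<'E'
from h import *
S,D=cam('scene'),cam('side')
s=lambda x,y:(270+(x-1.5)/4,190+(y-1.5)/4)
d=lambda x,y:(250+(x-1.5)/4,150+(y-1.5)/4)
print('lid',plane(S,s(341,225),.184),plane(D,d(461,154),.184),tri([S,D],[s(341,225),d(461,154)]))
print('plate',plane(S,s(332,323),.066))
print('hub45',plane(S,s(134,163),.045),plane(D,d(160,420),.045))
print('knobtop',plane(S,s(190,95),.110),plane(D,d(150,300),.110)); print('knobmid',plane(S,(317.2,216.8),.09))
print('stripe end',plane(S,s(293,240),.184),plane(D,d(475,182),.184))
print('phone top corners side',plane(D,[d(622,45),d(703,78)],.172), 'scene',plane(S,[s(617,342)],.172))
print('holder scene',plane(S,s(566,488),.01))
print('tiers',plane(S,(378,150),0),'bell',plane(S,(163,285),0),'tray',plane(S,(182,328),0))
E
```

```text
lid [[0.7379 0.061  0.184 ]] [[0.7336 0.0596 0.184 ]] [0.7362 0.0628 0.181 ]
plate [[0.7445 0.0555 0.066 ]]
hub45 [[0.5125 0.0471 0.045 ]] [[0.5096 0.0534 0.045 ]]
knobtop [[0.5266 0.0947 0.11  ]] [[0.524  0.0961 0.11  ]]
knobmid [[0.5255 0.0963 0.09  ]]
stripe end [[0.7253 0.0244 0.184 ]] [[0.7239 0.0268 0.184 ]]
phone top corners side [[0.9299 0.1516 0.172 ]
 [0.9531 0.0857 0.172 ]] scene [[0.9374 0.1505 0.172 ]]
holder scene [[0.9473 0.119  0.01  ]]
tiers [[0.3724 0.529  0.    ]] bell [[ 0.3697 -0.4129  0.    ]] tray [[ 0.5384 -0.4511  0.    ]]
```

Call:
jog_arm:
  offset:
    - [613,-540,-170]
    - [613,-540,-170]
    - [613,-540,-170]
    - [613,-540,-170]
    - [613,-540,-170]
    - [613,-540,-170]
    - [613,-540,-170]
    - [613,-540,-170]
  spin: [0,0,0,0,0,0,0,0]
  hand: 60

```text
time: 1.1
tool_pos: [0.442, -0.214, 0.3334]
tool_rot: [-0.0, 0.991, 0.135, -0.0]
contact_force: [0.7, -0.5, -0.1]
gripper_width: 0.0601
grasp_force: 0.0
```

Call:
jog_arm:
  offset:
    - [245,-216,-67]
    - [245,-216,-67]
    - [245,-216,-67]
    - [245,-216,-67]
    - [245,-216,-67]
    - [245,-216,-67]
    - [245,-216,-67]
  spin: [0,0,0,0,0,0,0]

```text
time: 1.98
tool_pos: [0.6196, 0.0602, 0.3991]
tool_rot: [-0.001, 0.991, 0.137, -0.001]
contact_force: [-1.1, -0.4, -0.5]
gripper_width: 0.06
grasp_force: 0.0
```

```bash
python3 - <<'E'
from h import *
o=bot.get_obs();print(o['qpos'],o['tool_pos'],o['joint_velocities'].__abs__().max() if hasattr(o['joint_velocities'],'max') else 0)
c=cam('wrist');im=bot.snapshot('wrist');cv2.imwrite('pics/w1.png',im[:,:,::-1])
np.savez('w1.npz',K=c[0],E=c[1])
for b,s,m in blobs(orange(im)): print(b,s)
E
```

```text
[ 0.0006  0.4854 -0.2388  1.1951  0.11    1.475  -1.5173] [0.6196 0.0602 0.3991] 0.045846319578818844
[257.4651 235.8837] [252 230  10  13  43]
[263.5245 251.1329] [252 240  20  20 143]
[622.5562 298.4494] [601 292  39  13 178]
[606.     297.5455] [603 296   7   4  11]
[617.8388 317.4545] [593 311  47  14 242]
```

View pics/w1.png

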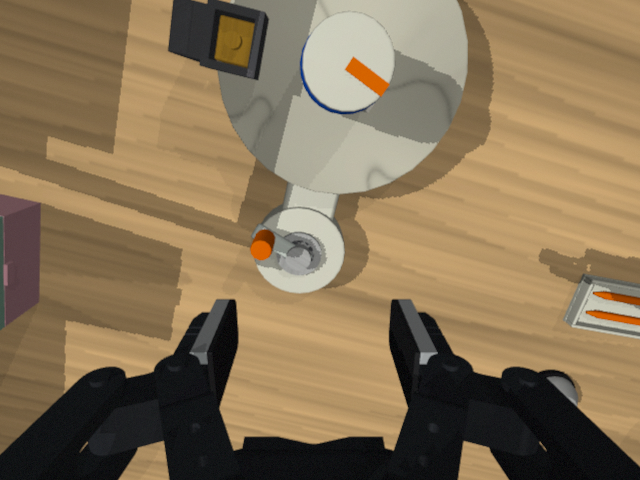

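The wrist view shows the knob top at about (262,246), the hub at (299,250) with radius 44, and the lid centre at (347,62). The stripe runs from there to (383,90), and the plate is about 124 px in radius.

```bash
python3 - <<'E'
from h import *
z=np.load('w1.npz');c=(z['K'],z['E']);im=cv2.imread('pics/w1.png')
hsv=cv2.cvtColor(im,cv2.COLOR_BGR2HSV)
w=hsv[220:270,245:285];m=(w[...,0]<14)&(w[...,1]>150)&(w[...,2]>100)
mb=m&(w[...,2]>215)
for q in(m,mb):
    y,x=np.nonzero(q);print('knob',len(x),x.mean()+245,y.mean()+220,x.min()+245,x.max()+245,y.min()+220,y.max()+220)
# hub: white-ish low-saturation rim
white=((hsv[...,1]<45)&(hsv[...,2]>120))
for name,win,zz in(('hub',(200,300,245,350),.045),('lid',(5,115,298,398),.184)):
    a,b,e,f=win;k=white.astype(np.uint8)[a:b,e:f]
    cs,_=cv2.findContours(k,cv2.RETR_EXTERNAL,cv2.CHAIN_APPROX_NONE);q=max(cs,key=cv2.contourArea)[:,0]+[e,a]
    P=plane(c,q,zz)[:,:2]
    if name=='hub': P=P[P[:,0]<.53]
    A=np.c_[2*P,np.ones(len(P))];s=np.linalg.lstsq(A,(P**2).sum(1),rcond=None)[0]
    print(name,s[:2],np.sqrt(s[2]+s[0]**2+s[1]**2),len(P))
print('knobtop',plane(c,(262.5,246),.110),'hubc',plane(c,(299,250),.045),'lid',plane(c,(347.5,62),.184))
print('stripe',plane(c,[(350,64),(383,90)],.184))
# plate rim
x=plane(c,[(219,97),(467,45),(347,193),(450,115),(243,145)],.066)[:,:2]
A=np.c_[2*x,np.ones(5)];s=np.linalg.lstsq(A,(x**2).sum(1),rcond=None)[0];print('plate',s[:2],np.sqrt(s[2]+s[0]**2+s[1]**2))
E
```

```text
knob 285 262.69122807017544 243.8 250 271 230 259
knob 62 261.93548387096774 252.38709677419354 253 268 243 258
hub [0.4939 0.0516] 0.04456493417748719 323
lid [0.7399 0.0623] 0.04226594309420508 580
knobtop [[0.529 0.096 0.11 ]] hubc [[0.5113 0.0497 0.045 ]] lid [[0.7355 0.0636 0.184 ]]
stripe [[0.7346 0.0611 0.184 ]
 [0.7228 0.0281 0.184 ]]
plate [0.7385 0.0638] 0.13924235401463034
```

Call:
jog_arm:
  offset:
    - [-80,-60,150]
    - [-80,-60,150]
    - [-80,-60,150]
    - [-80,-60,210]
    - [-80,-60,260]
    - [-80,-60,300]
    - [-80,-60,326]
    - [-80,-60,326]
  spin: [0,0,0,0,0,0,0,0]

```text
time: 3.02
tool_pos: [0.5244, 0.0916, 0.0728]
tool_rot: [0.001, 0.991, 0.134, -0.003]
contact_force: [0.4, -0.0, 0.2]
gripper_width: 0.0598
grasp_force: 0.0
```

Call:
jog_arm:
  offset:
    - [0,0,0]
    - [0,0,0]
    - [0,0,0]
    - [0,0,0]
  spin: [0,0,0,0]
  hand: 15
  grip_force: 40

```text
time: 3.52
tool_pos: [0.5279, 0.0949, 0.0758]
tool_rot: [-0.0, 0.991, 0.136, 0.002]
contact_force: [1.1, 1.3, 6.4]
gripper_width: 0.0248
grasp_force: 39.4
```

```bash
cat >> h.py <<'E'
LID=np.array([.7375,.0615])
def stripe(save=None):
    t=bot.get_obs()['time'];im=bot.snapshot('scene')
    if save: cv2.imwrite(save,im[:,:,::-1])
    y,x=np.nonzero(orange(im));P=plane(cam('scene'),np.c_[x,y],.184)[:,:2]-LID
    P=P[np.hypot(*P.T)<.044];v=P.mean(0)
    return t,np.arctan2(v[1],v[0]),np.hypot(*v),len(P)
E
python3 - <<'E'
from h import *
print(stripe('pics/s2.png'))
o=bot.get_obs();print(o['tool_pos'],o['tool_rot'],o['contact_force'],o['gripper_width'])
im=bot.snapshot('wrist');cv2.imwrite('pics/w2.png',im[:,:,::-1])
E
```

```text
(3.525, np.float64(-1.9292998591859747), np.float64(0.018747127740968924), 18)
[0.5279 0.0949 0.0758] [-0.0002  0.9908  0.1356  0.0021] [-1.021   0.0456  6.0335] 0.024793695364936644
```

View pics/w2.png

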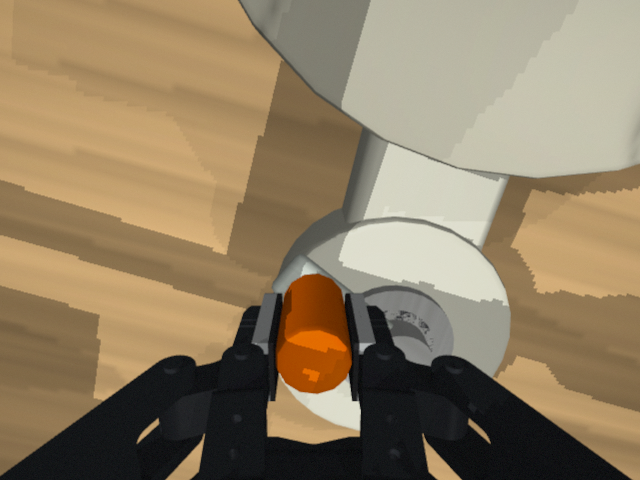

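The knob is centred between the pads. Next I'll set up a row generator with a plate model fitted to the stripe readings.

```bash
cat > g.py <<'E'
from h import *
import json,sys,os
from scipy.optimize import least_squares
CH,SH=.963,.2695
def load(): return json.load(open('st.json')) if os.path.exists('st.json') else dict(th0=1.22,th=1.22,p=[0,0],ev=[])
def gen(ws,cx=0,cy=0):
    """rows for crank speeds ws; (cx,cy) mm world shift of circle centre"""
    s=load();p0=np.array(s['p']);rows=[]
    for w in ws:
        s['th']+=w*.125;s['ev'].append(['row',w])
        d=50*np.array([np.cos(s['th'])-np.cos(s['th0']),np.sin(s['th'])-np.sin(s['th0'])])+[cx,cy]
        t=np.round([CH*d[0]+SH*d[1],SH*d[0]-CH*d[1]]);rows.append([int(v) for v in t-p0]+[0])
    s['p']=[float(v) for v in t];json.dump(s,open('st.json','w'));print(rows,'th',round(s['th']%6.2832,2))
def snap(save=None):
    t,a,r,n=stripe(save);s=load();s['ev'].append(['snap',a if n>5 else None,t]);json.dump(s,open('st.json','w'));
    o=bot.get_obs();print('t',t,'ang',round(a,3),'r',round(r,4),n,o['tool_pos'],o['contact_force']);return a
def step(w,wc,J,Td,dt):
    f=.03*(wc-w)-.002*w
    Tc=.002+Td
    if w==0: return 0 if abs(f)<Tc else (f-np.sign(f)*Tc)/J*dt
    n=w+(f-np.sign(w)*Tc)/J*dt
    return 0. if n*w<0 else n
def sim(ev,J,Td,a0,w=0.,dt=.0125):
    a=a0;out=[];sp=[]
    for e in ev:
        if e[0]=='row': n,wc=10,e[1]
        else:
            n,wc=4,0
            if e[1] is not None: out.append((a,e[1],w))
        for _ in range(n): w=step(w,wc,J,Td,dt);a+=w*dt
        sp.append(w)
    return np.array(out),a,w,sp
def fit(ev):
    def res(x):
        o=sim(ev,x[0]*.03,x[1]*.03,x[2])[0];d=(o[:,0]-o[:,1]+np.pi)%(2*np.pi)-np.pi
        return np.r_[d/.05,(x[0]-1.03)/.2,(x[1]-1)/.8]
    b=min((least_squares(res,[j,t,ev[0][1]],bounds=([.7,.1,-9],[1.5,2.5,9]),diff_step=1e-3) for t in(.4,1,1.8) for j in(.9,1.15)),key=lambda r:r.cost)
    return b
E
python3 -c "
from g import *
snap();gen([.5,1,1.5,2,2.5,3,3,3])"
```

```text
t 3.625 ang -1.921 r 0.0195 18 [0.528  0.0949 0.0758] [0.2088 1.2558 7.0786]
[[-3, -2, 0], [-8, -5, 0], [-17, -8, 0], [-29, -9, 0], [-45, -7, 0], [-61, 2, 0], [-73, 16, 0], [-79, 34, 0]] th 3.28
```

Call:
jog_arm:
  offset:
    - [-3,-2,-2]
    - [-8,-5,-2]
    - [-17,-8,-2]
    - [-29,-9,-2]
    - [-45,-7,-2]
    - [-61,2,-2]
    - [-73,16,-2]
    - [-79,34,-2]
  spin: [0,0,0,0,0,0,0,0]

```text
time: 4.68
tool_pos: [0.4581, 0.0389, 0.0763]
tool_rot: [0.0, 0.991, 0.136, -0.001]
contact_force: [3.0, 2.5, -2.9]
gripper_width: 0.025
grasp_force: 40.2
```

```bash
python3 -c "
from g import *
snap('pics/s3.png');gen([3]*8)"
```

```text
t 4.675 ang -1.48 r 0.0199 18 [0.4591 0.0353 0.0763] [ 0.8339 -2.2     0.2991]
[[1, 19, 0], [9, 36, 0], [22, 48, 0], [40, 56, 0], [58, 56, 0], [76, 49, 0], [90, 37, 0], [98, 20, 0]] th 6.28
```

Call:
jog_arm:
  offset:
    - [1,19,0]
    - [9,36,0]
    - [22,48,0]
    - [40,56,0]
    - [58,56,0]
    - [76,49,0]
    - [90,37,0]
    - [98,20,0]
  spin: [0,0,0,0,0,0,0,0]

```text
time: 5.72
tool_pos: [0.5575, 0.0463, 0.0758]
tool_rot: [0.001, 0.991, 0.135, -0.003]
contact_force: [-4.1, -0.4, 3.9]
gripper_width: 0.0254
grasp_force: 40.8
```

```bash
python3 -c "
from g import *
snap();s=load()
b=fit(s['ev']);print(b.x,b.cost,sim(s['ev'],b.x[0]*.03,b.x[1]*.03,b.x[2])[2:])
gen([3.2]*8)"
```

```text
t 5.725 ang -0.312 r 0.021 18 [0.5575 0.0505 0.0758] [-4.116   2.8856  3.1137]
[ 1.0357  0.8408 -1.8603] 2.24283862821235 (np.float64(1.4225081506009931), [0, 0, np.float64(0.010543061643748994), np.float64(0.0767725151716974), np.float64(0.19192073228863676), np.float64(0.3500425619903518), np.float64(0.5459153739961656), np.float64(0.7179835482809865), np.float64(0.8691400885813969), np.float64(0.7822691481609827), np.float64(0.9256129889848849), np.float64(1.0515360955812754), np.float64(1.162155628891854), np.float64(1.2593314489664909), np.float64(1.3446973850228783), np.float64(1.4196887052215248), np.float64(1.4855662480088645), np.float64(1.543437620751761), np.float64(1.4225081506009931)])
[[1, -20, 0], [-5, -39, 0], [-18, -53, 0], [-36, -62, 0], [-56, -63, 0], [-75, -56, 0], [-89, -42, 0], [-97, -24, 0]] th 3.2
```

Call:
jog_arm:
  offset:
    - [1,-20,0]
    - [-5,-39,0]
    - [-18,-53,0]
    - [-36,-62,0]
    - [-56,-63,0]
    - [-75,-56,0]
    - [-89,-42,0]
    - [-97,-24,0]
  spin: [0,0,0,0,0,0,0,0]

```text
time: 6.78
tool_pos: [0.4573, 0.0444, 0.0762]
tool_rot: [-0.0, 0.991, 0.136, -0.001]
contact_force: [0.1, 0.2, 0.3]
gripper_width: 0.0249
grasp_force: 40.7
```

```bash
python3 -c "
from g import *
snap();s=load()
b=fit(s['ev']);print(b.x,b.cost);print(np.round(sim(s['ev'],b.x[0]*.03,b.x[1]*.03,b.x[2])[3][-12:],2),np.round(sim(s['ev'],b.x[0]*.03,b.x[1]*.03,b.x[2])[0],2))
gen([3.5]*8)"
```

```text
t 6.775 ang 1.293 r 0.0171 18 [0.458  0.0403 0.0762] [-1.7382 -4.7178  2.7111]
[ 0.8478  1.0703 -1.8415] 3.1335601494866308
[1.42 1.46 1.31 1.4  1.48 1.55 1.6  1.65 1.69 1.73 1.76 1.58] [[-1.84 -1.92  0.  ]
 [-1.56 -1.48  0.86]
 [-0.34 -0.31  1.46]
 [ 1.32  1.29  1.76]]
[[0, 22, 0], [9, 41, 0], [26, 55, 0], [47, 61, 0], [68, 57, 0], [86, 44, 0], [97, 25, 0], [98, 3, 0]] th 0.42
```

Call:
jog_arm:
  offset:
    - [0,22,0]
    - [9,41,0]
    - [26,55,0]
    - [47,61,0]
    - [68,57,0]
    - [86,44,0]
    - [97,25,0]
    - [98,3,0]
  spin: [0,0,0,0,0,0,0,0]

```text
time: 7.82
tool_pos: [0.5541, 0.0673, 0.076]
tool_rot: [0.001, 0.991, 0.135, -0.001]
contact_force: [-2.6, -1.0, 2.8]
gripper_width: 0.025
grasp_force: 40.9
```

```bash
cat > go.py <<'E'
from g import *
snap();s=load()
b=fit(s['ev']);o=sim(s['ev'],b.x[0]*.03,b.x[1]*.03,b.x[2]);print(b.x,b.cost,np.round(o[3][-10:],2),np.round(o[0][-3:],2).tolist(),'w',o[2])
w=eval(sys.argv[1]);print(np.round(sim([['row',x] for x in w],b.x[0]*.03,b.x[1]*.03,0,o[2])[3],2))
gen(w)
E
python3 go.py '[3.6]*8'
```

```text
t 7.825 ang -2.671 r 0.0175 17 [0.5521 0.0717 0.0759] [-3.0739  1.6867  2.9646]
[ 1.2248  0.741  -1.8579] 7.476089785598429 [1.78 1.86 1.93 1.99 2.05 2.1  2.14 2.18 2.22 2.09] [[-0.34, -0.31, 1.51], [1.42, 1.29, 1.9], [3.55, -2.67, 2.22]] w 2.088376038718976
[2.14 2.19 2.24 2.28 2.31 2.34 2.37 2.4 ]
[[-8, -20, 0], [-24, -36, 0], [-45, -42, 0], [-67, -39, 0], [-86, -26, 0], [-97, -7, 0], [-99, 15, 0], [-90, 36, 0]] th 4.02
```

```bash
sed -i 's/LID=np.array(.*/LID=np.array([.7389,.0603])/' h.py
python3 - <<'E'
from g import *
s=load();R=[.0195,.0199,.021,.0171,.0175]
s['ev']=s['ev'][:-8];s['th']-=3.6;i=0
# position commanded at end of previous rows
d=50*np.array([np.cos(s['th'])-np.cos(1.22),np.sin(s['th'])-np.sin(1.22)])
s['p']=np.round([CH*d[0]+SH*d[1],SH*d[0]-CH*d[1]]).tolist()
for e in s['ev']:
    if e[0]=='snap':
        v=R[i]*np.array([np.cos(e[1]),np.sin(e[1])])-[.0014,-.0012];e[1]=np.arctan2(v[1],v[0]);print(np.hypot(*v),e[1]);i+=1
json.dump(s,open('st.json','w'))
b=fit(s['ev']);o=sim(s['ev'],b.x[0]*.03,b.x[1]*.03,b.x[2]);print(b.x,b.cost,np.round(o[3][-10:],2),np.round(o[0],2).tolist())
w=[3.3]*8
print(np.round(sim([['row',x] for x in w],b.x[0]*.03,b.x[1]*.03,0,o[2])[3],2));gen(w)
E
```

```text
0.018932140877809544 -2.0123741892320317
0.0186217811879412 -1.548585212976412
0.019312224843202577 -0.2753192285922462
0.01794829420904623 1.3864012610185146
0.018283479907008952 -2.7644394691484857
[ 0.8673  0.9436 -1.9343] 3.740139936800318 [1.7  1.79 1.87 1.93 1.99 2.04 2.08 2.12 2.15 1.96] [[-1.93, -2.01, 0.0], [-1.62, -1.55, 0.92], [-0.32, -0.28, 1.56], [1.44, 1.39, 1.87], [3.5, -2.76, 2.15]]
[1.99 2.01 2.03 2.05 2.06 2.07 2.08 2.09]
[[-7, -19, 0], [-21, -34, 0], [-40, -42, 0], [-60, -41, 0], [-79, -33, 0], [-93, -17, 0], [-99, 2, 0], [-97, 22, 0]] th 3.72
```

Call:
jog_arm:
  offset:
    - [-7,-19,0]
    - [-21,-34,0]
    - [-40,-42,0]
    - [-60,-41,0]
    - [-79,-33,0]
    - [-93,-17,0]
    - [-99,2,0]
    - [-97,22,0]
  spin: [0,0,0,0,0,0,0,0]

```text
time: 8.88
tool_pos: [0.4662, 0.0204, 0.0763]
tool_rot: [-0.0, 0.991, 0.135, 0.0]
contact_force: [2.1, 2.3, -2.2]
gripper_width: 0.0247
grasp_force: 40.7
```

```bash
python3 go.py '[3.4]*8'
```

```text
t 8.875 ang -0.724 r 0.0203 17 [0.4688 0.0173 0.0764] [ 1.679  -2.6743 -2.152 ]
[ 0.7932  0.9954 -1.9403] 4.03912478927617 [1.92 1.95 1.97 1.99 2.01 2.02 2.03 2.04 2.05 1.85] [[1.44, 1.39, 1.85], [3.47, -2.76, 2.12], [5.58, -0.72, 2.05]] w 1.8523243336988182
[1.91 1.95 1.99 2.02 2.05 2.07 2.09 2.1 ]
[[10, 19, 0], [27, 31, 0], [48, 36, 0], [69, 31, 0], [86, 18, 0], [96, 0, 0], [97, -21, 0], [90, -41, 0]] th 0.83
```

Call:
jog_arm:
  offset:
    - [10,19,0]
    - [27,31,0]
    - [48,36,0]
    - [69,31,0]
    - [86,18,0]
    - [96,0,0]
    - [97,-21,0]
    - [90,-41,0]
  spin: [0,0,0,0,0,0,0,0]

```text
time: 9.93
tool_pos: [0.5425, 0.0849, 0.0761]
tool_rot: [0.0, 0.991, 0.135, 0.001]
contact_force: [-2.0, -2.8, 0.1]
gripper_width: 0.0251
grasp_force: 40.9
```

```bash
python3 -c "
from g import *
gen([3.4]*8)"
```

```text
[[-15, -15, 0], [-34, -23, 0], [-55, -22, 0], [-74, -12, 0], [-87, 5, 0], [-92, 25, 0], [-88, 46, 0], [-76, 63, 0]] th 4.23
```

Call:
jog_arm:
  offset:
    - [-15,-15,0]
    - [-34,-23,0]
    - [-55,-22,0]
    - [-74,-12,0]
    - [-87,5,0]
    - [-92,25,0]
    - [-88,46,0]
    - [-76,63,0]
  spin: [0,0,0,0,0,0,0,0]

```text
time: 10.92
tool_pos: [0.4862, 0.0037, 0.0763]
tool_rot: [-0.0, 0.991, 0.135, 0.001]
contact_force: [1.0, 5.0, -4.4]
gripper_width: 0.0248
grasp_force: 40.6
```

```bash
python3 go.py '[3.4]*8'
```

```text
t 10.925 ang -2.697 r 0.0159 15 [0.4902 0.0024 0.0765] [ 3.9831 -1.1241 -4.6667]
[ 0.818   0.9811 -1.9369] 4.107613945175029 [2.12 2.13 2.14 2.15 2.16 2.17 2.17 2.18 2.18 1.98] [[3.48, -2.76, 2.13], [5.59, -0.72, 2.06], [9.86, -2.7, 2.18]] w 1.9797367284530558
[2.01 2.04 2.07 2.09 2.11 2.12 2.13 2.14]
[[18, 11, 0], [39, 13, 0], [59, 7, 0], [74, -7, 0], [83, -27, 0], [83, -48, 0], [74, -67, 0], [58, -80, 0]] th 1.35
```

Call:
jog_arm:
  offset:
    - [18,11,0]
    - [39,13,0]
    - [59,7,0]
    - [74,-7,0]
    - [83,-27,0]
    - [83,-48,0]
    - [74,-67,0]
    - [58,-80,0]
  spin: [0,0,0,0,0,0,0,0]

```text
time: 11.98
tool_pos: [0.5208, 0.0974, 0.0763]
tool_rot: [-0.0, 0.991, 0.136, 0.002]
contact_force: [0.8, -1.7, -2.3]
gripper_width: 0.0255
grasp_force: 40.9
```

```bash
python3 -c "
from g import *
gen([3.4]*8)"
```

```text
[[-21, -6, 0], [-42, -3, 0], [-59, 8, 0], [-71, 26, 0], [-74, 47, 0], [-68, 67, 0], [-55, 83, 0], [-36, 92, 0]] th 4.75
```

Call:
jog_arm:
  offset:
    - [-21,-6,0]
    - [-42,-3,0]
    - [-59,8,0]
    - [-71,26,0]
    - [-74,47,0]
    - [-68,67,0]
    - [-55,83,0]
    - [-36,92,0]
  spin: [0,0,0,0,0,0,0,0]

```text
time: 12.98
tool_pos: [0.511, -0.0009, 0.0763]
tool_rot: [-0.001, 0.991, 0.135, 0.001]
contact_force: [-1.3, 6.7, -3.0]
gripper_width: 0.0248
grasp_force: 40.8
```

```bash
python3 go.py '[3.3]*8'
```

```text
t 12.975 ang 1.521 r 0.0188 20 [ 0.5149 -0.0001  0.0764] [ 3.9693  2.3643 -5.3258]
[ 0.7694  1.0045 -1.9464] 5.038725944050515 [2.13 2.13 2.14 2.15 2.15 2.16 2.16 2.17 2.17 1.95] [[5.58, -0.72, 2.05], [9.81, -2.7, 2.16], [14.12, 1.52, 2.17]] w 1.9546100812546605
[1.98 1.99 2.01 2.02 2.03 2.04 2.05 2.06]
[[21, 1, 0], [40, -7, 0], [54, -21, 0], [61, -41, 0], [60, -61, 0], [51, -79, 0], [35, -93, 0], [16, -98, 0]] th 1.77
```

Call:
jog_arm:
  offset:
    - [21,1,0]
    - [40,-7,0]
    - [54,-21,0]
    - [61,-41,0]
    - [60,-61,0]
    - [51,-79,0]
    - [35,-93,0]
    - [16,-98,0]
  spin: [0,0,0,0,0,0,0,0]

```text
time: 14.02
tool_pos: [0.4999, 0.0987, 0.0764]
tool_rot: [-0.001, 0.991, 0.136, 0.002]
contact_force: [1.4, -0.6, -3.3]
gripper_width: 0.0253
grasp_force: 40.9
```

```bash
python3 -c "
from g import *
gen([3.4]*8);gen([3.4]*8)"
```

```text
[[-21, 3, 0], [-39, 14, 0], [-51, 31, 0], [-54, 52, 0], [-49, 73, 0], [-35, 89, 0], [-16, 98, 0], [5, 99, 0]] th 5.17
[[19, -8, 0], [34, -24, 0], [40, -44, 0], [38, -65, 0], [28, -83, 0], [11, -95, 0], [-10, -99, 0], [-30, -95, 0]] th 2.28
```

Call:
jog_arm:
  offset:
    - [-21,3,0]
    - [-39,14,0]
    - [-51,31,0]
    - [-54,52,0]
    - [-49,73,0]
    - [-35,89,0]
    - [-16,98,0]
    - [5,99,0]
  spin: [0,0,0,0,0,0,0,0]

```text
time: 15.02
tool_pos: [0.5308, 0.0048, 0.0761]
tool_rot: [-0.002, 0.991, 0.135, 0.0]
contact_force: [-4.9, 7.2, -1.2]
gripper_width: 0.0248
grasp_force: 41.1
```

Call:
jog_arm:
  offset:
    - [19,-8,0]
    - [34,-24,0]
    - [40,-44,0]
    - [38,-65,0]
    - [28,-83,0]
    - [11,-95,0]
    - [-10,-99,0]
    - [-30,-95,0]
  spin: [0,0,0,0,0,0,0,0]

```text
time: 16.02
tool_pos: [0.4764, 0.0887, 0.0765]
tool_rot: [-0.001, 0.991, 0.137, 0.002]
contact_force: [1.7, -1.1, -4.0]
gripper_width: 0.0251
grasp_force: 40.8
```

```bash
python3 go.py '[3.4]*8'
```

```text
t 16.025 ang 1.664 r 0.0188 18 [0.4729 0.0856 0.0762] [-7.0015  1.6759  2.1834]
[ 0.7664  1.0058 -1.9472] 5.04600401064277 [2.15 2.16 2.16 2.16 2.17 2.17 2.17 2.17 2.17 1.96] [[9.81, -2.7, 2.16], [14.12, 1.52, 2.17], [20.52, 1.66, 2.17]] w 1.958858729563346
[1.99 2.02 2.05 2.07 2.09 2.1  2.12 2.13]
[[-17, 13, 0], [-27, 32, 0], [-29, 53, 0], [-21, 73, 0], [-6, 87, 0], [13, 95, 0], [34, 94, 0], [53, 84, 0]] th 5.68
```

Call:
jog_arm:
  offset:
    - [-17,13,0]
    - [-27,32,0]
    - [-29,53,0]
    - [-21,73,0]
    - [-6,87,0]
    - [13,95,0]
    - [34,94,0]
    - [53,84,0]
  spin: [0,0,0,0,0,0,0,0]

```text
time: 17.08
tool_pos: [0.5491, 0.0213, 0.0759]
tool_rot: [-0.001, 0.991, 0.135, -0.002]
contact_force: [-6.9, 3.7, 1.5]
gripper_width: 0.0249
grasp_force: 41.5
```

```bash
python3 - <<'E'
from g import *
snap();s=load()
b=fit(s['ev']);J,T=b.x[0]*.03,b.x[1]*.03;o=sim(s['ev'],J,T,b.x[2]);print(b.x,b.cost,np.round(o[0][-3:],2).tolist(),o[1],o[2])
k=s['ev'][-1][1]-o[0][-1,0]   # measured minus model
for J2,T2 in((J,T),(J*1.25,T*.92)):
  for n in range(2,8):
    for w in(1.7,):
      e=[['row',3.4]]*n+[['row',2.2],['row',1]]+[['row',0]]*14
      q=sim(e,J2,T2,o[1]+k,o[2]);print(n,round((q[1]-.28+np.pi)%6.2832-np.pi,2),np.round(q[3][n:],2))
E
```

```text
t 17.075 ang -2.308 r 0.0177 11 [0.5512 0.0252 0.0762] [-1.2091  5.3403 -1.9501]
[ 0.7957  0.9955 -1.938 ] 7.124958713489554 [[14.15, 1.52, 2.18], [20.58, 1.66, 2.18], [22.75, -2.31, 2.14]] 22.85277810690285 1.9310638621706597
2 -1.09 [1.86 1.56 1.16 0.83 0.54 0.31 0.1  0.   0.   0.   0.   0.   0.   0.
 0.   0.  ]
3 -0.82 [1.88 1.58 1.18 0.84 0.56 0.32 0.11 0.   0.   0.   0.   0.   0.   0.
 0.   0.  ]
4 -0.55 [1.9  1.6  1.2  0.86 0.57 0.32 0.12 0.   0.   0.   0.   0.   0.   0.
 0.   0.  ]
5 -0.29 [1.92 1.61 1.21 0.87 0.58 0.33 0.13 0.   0.   0.   0.   0.   0.   0.
 0.   0.  ]
6 -0.01 [1.94 1.63 1.22 0.87 0.58 0.34 0.13 0.   0.   0.   0.   0.   0.   0.
 0.   0.  ]
7 0.26 [1.95 1.64 1.23 0.88 0.59 0.34 0.14 0.   0.   0.   0.   0.   0.   0.
 0.   0.  ]
2 -0.88 [1.9  1.66 1.34 1.05 0.8  0.58 0.39 0.23 0.08 0.   0.   0.   0.   0.
 0.   0.  ]
3 -0.6 [1.93 1.69 1.36 1.07 0.82 0.6  0.41 0.24 0.09 0.   0.   0.   0.   0.
 0.   0.  ]
4 -0.33 [1.95 1.71 1.38 1.09 0.83 0.61 0.42 0.25 0.1  0.   0.   0.   0.   0.
 0.   0.  ]
5 -0.05 [1.98 1.73 1.39 1.1  0.85 0.62 0.43 0.26 0.11 0.   0.   0.   0.   0.
 0.   0.  ]
6 0.23 [1.99 1.74 1.41 1.11 0.86 0.63 0.44 0.26 0.12 0.   0.   0.   0.   0.
 0.   0.  ]
7 0.51 [2.01 1.76 1.42 1.12 0.87 0.64 0.44 0.27 0.12 0.   0.   0.   0.   0.
 0.   0.  ]
```

```bash
python3 -c "
from g import *
gen([3.4]*5+[2.2,1,0])"
```

```text
[[13, -17, 0], [18, -37, 0], [14, -58, 0], [2, -75, 0], [-17, -86, 0], [-30, -88, 0], [-36, -88, 0], [-36, -88, 0]] th 1.93
```

Call:
jog_arm:
  offset:
    - [13,-17,0]
    - [18,-37,0]
    - [14,-58,0]
    - [2,-75,0]
    - [-17,-86,0]
    - [-30,-88,0]
    - [-36,-88,0]
    - [-36,-88,0]
  spin: [0,0,0,0,0,0,0,0]

```text
time: 18.12
tool_pos: [0.4913, 0.0964, 0.0764]
tool_rot: [-0.001, 0.991, 0.136, -0.0]
contact_force: [-2.8, 5.8, -2.2]
gripper_width: 0.025
grasp_force: 41.2
```

Call:
jog_arm:
  offset:
    - [0,0,0]
    - [0,0,0]
    - [0,0,0]
    - [0,0,0]
    - [0,0,0]
    - [0,0,0]
    - [0,0,0]
    - [0,0,0]
  spin: [0,0,0,0,0,0,0,0]

```text
time: 19.12
tool_pos: [0.4926, 0.0968, 0.0765]
tool_rot: [-0.002, 0.991, 0.136, 0.001]
contact_force: [-1.3, 5.4, -2.1]
gripper_width: 0.0251
grasp_force: 41.2
```

```bash
python3 - <<'E'
from g import *
s=load();s['ev']+=[['row',0]]*8;json.dump(s,open('st.json','w'))
snap('pics/s5.png');s=load();b=fit(s['ev']);J,T=b.x[0]*.03,b.x[1]*.03;o=sim(s['ev'],J,T,b.x[2]);print(b.x,b.cost,np.round(o[0][-3:],2).tolist(),o[2])
im=cv2.imread('pics/s5.png')
cv2.imwrite('pics/s5c.png',cv2.resize(im[190:340,270:470],None,fx=4,fy=4,interpolation=cv2.INTER_CUBIC))
E
```

```text
t 19.125 ang -0.079 r 0.0206 17 [0.4926 0.0968 0.0765] [-2.0832  5.2462 -1.7802]
[ 0.7952  0.9956 -1.9384] 7.1252101865392445 [[20.58, 1.66, 2.18], [22.75, -2.31, 2.14], [25.05, -0.08, 0.0]] 0
```

View pics/s5c.png

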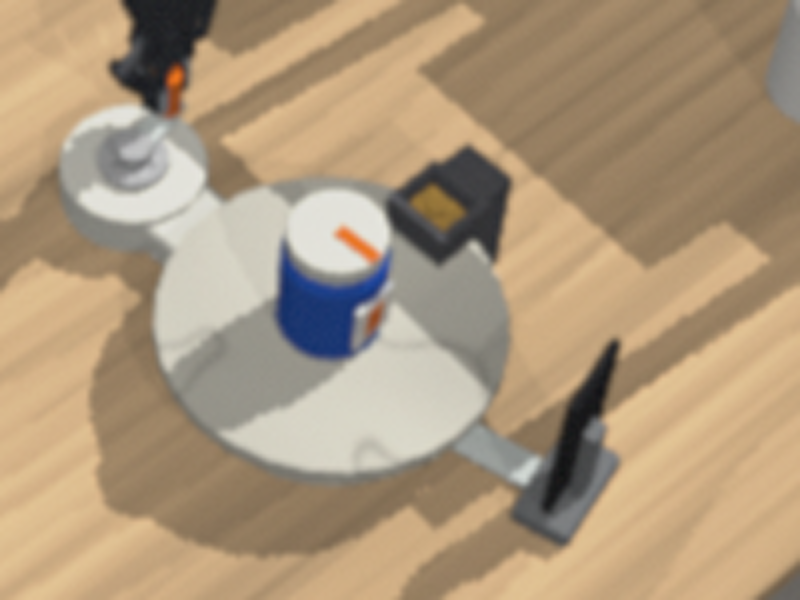

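The plate has stopped. The stripe runs from crop (339,231) to (377,259), just short of the phone direction, so I need a small forward nudge.

```bash
python3 - <<'E'
from g import *
S=cam('scene')
s=lambda x,y:(270+(x-1.5)/4,190+(y-1.5)/4)
P=plane(S,[s(339,231),s(377,259)],.184)[:,:2];d=P[1]-P[0];print('stripe ang',np.arctan2(d[1],d[0]),P)
Q=plane(S,[s(455,437),s(530,475)],.01)[:,:2];d=Q[1]-Q[0];print('arm ang',np.arctan2(d[1],d[0]),Q)
J,T=.795*.03,.9956*.03
for w in(2,2.4,2.8,3.2,3.6):
    for n in (3,4): 
        q=sim([['row',w/2]]+[['row',w]]*n+[['row',w/2]]+[['row',0]]*8,J,T,0.);print(w,n,q[1])
E
```

```text
stripe ang 0.11787750888455995 [[0.741  0.0561]
 [0.7777 0.0605]]
arm ang 0.3243792956448768 [[0.8596 0.0851]
 [0.9213 0.1059]]
2 3 0.13638708801087043
2 4 0.20740420448901936
2.4 3 0.22729674904842648
2.4 4 0.33602438112659505
2.8 3 0.33307835150893955
2.8 4 0.4819310131837735
3.2 3 0.44702592539786173
3.2 4 0.637353778115454
3.6 3 0.5676371675284111
3.6 4 0.800404657835356
```

```bash
python3 - <<'E'
from g import *
S=cam('scene')
s=lambda x,y:(270+(x-1.5)/4,190+(y-1.5)/4)
im=cv2.imread('pics/s5.png')[:,:,::-1].copy();h=cv2.cvtColor(im,cv2.COLOR_RGB2HSV)
y,x=np.nonzero((h[...,0]<14)&(h[...,1]>110)&(h[...,2]>90));k=(x>350)&(x<372)&(y>258)&(y<276)
print(x[k],y[k]);L=plane(S,(x[k].mean(),y[k].mean()),.111)[0,:2]
# lid: fit circle on plane to the upper rim white/wood boundary
m=((h[...,1]<50)&(h[...,2]>150)|orange(im)).astype(np.uint8)[234:262,338:372]
cs,_=cv2.findContours(m,cv2.RETR_EXTERNAL,cv2.CHAIN_APPROX_NONE);q=max(cs,key=cv2.contourArea)[:,0]+[338,234]
b=blue(im);ys,xs=np.nonzero(b[240:285,335:375]);print('blue x',xs.min()+335,xs.max()+335)
# jar axis along camera-horizontal: use blue mid column at z=.11
for c in(LID,np.array([.738,.0625])):
    d=L-c;print(L,np.arctan2(d[1],d[0]),np.hypot(*d))
print(proj(S,[[*LID,.184],[.738,.0625,.184],[*LID,.11]]))
E
```

```text
[364 363 364 362 363 364 362 363 364 362 363 362] [267 268 268 269 269 269 270 270 270 271 271 272]
blue x 340 366
[0.7828 0.0595] -0.01863194305919015 0.04391693309820198
[0.7828 0.0595] -0.06725518279420947 0.04491084387502576
[[354.944  246.2073]
 [355.2858 245.6359]
 [353.4198 260.3884]]
```

```bash
python3 -c "
from g import *
gen([1.35,2.7,2.7,2.7,1.35,0,0,0])"
```

```text
[[-9, 1, 0], [-24, 8, 0], [-36, 20, 0], [-44, 34, 0], [-46, 43, 0], [-46, 43, 0], [-46, 43, 0], [-46, 43, 0]] th 3.28
```

Call:
jog_arm:
  offset:
    - [-9,1,0]
    - [-24,8,0]
    - [-36,20,0]
    - [-44,34,0]
    - [-46,43,0]
    - [-46,43,0]
    - [-46,43,0]
    - [-46,43,0]
  spin: [0,0,0,0,0,0,0,0]

```text
time: 20.18
tool_pos: [0.4582, 0.0399, 0.0762]
tool_rot: [0.0, 0.991, 0.135, -0.001]
contact_force: [-5.3, -1.5, 4.1]
gripper_width: 0.0247
grasp_force: 41.6
```

```bash
python3 -c "
from g import *
snap('pics/s6.png')
S=cam('scene')
im=cv2.imread('pics/s6.png')[:,:,::-1].copy();h=cv2.cvtColor(im,cv2.COLOR_RGB2HSV)
y,x=np.nonzero((h[...,0]<14)&(h[...,1]>110)&(h[...,2]>90));k=(x>350)&(x<374)&(y>256)&(y<276)
print(x[k],y[k])
if k.any():
  d=plane(S,(x[k].mean(),y[k].mean()),.111)[0,:2]-LID;print(np.arctan2(d[1],d[0]),np.hypot(*d))
"
```

```text
t 20.175 ang 0.212 r 0.0193 15 [0.4582 0.04   0.0762] [-5.833  -0.5617  4.6283]
[366 366 365] [265 266 267]
0.3425912706898787 0.04215698962615905
```

Call:
jog_arm:
  offset:
    - [0,0,0]
    - [0,0,0]
    - [0,0,0]
    - [0,0,0]
    - [0,0,-30]
    - [0,0,-80]
    - [0,0,-140]
    - [0,0,-190]
  spin: [0,0,0,0,0,0,0,0]
  hand: 60

```text
time: 21.22
tool_pos: [0.4595, 0.0405, 0.2686]
tool_rot: [-0.0, 0.991, 0.136, 0.001]
contact_force: [0.4, 0.7, -0.0]
gripper_width: 0.0598
grasp_force: 0.0
```

Call:
jog_arm:
  offset:
    - [50,8,-40]
    - [100,16,-80]
    - [130,20,-110]
    - [161,24,-134]
    - [161,24,-134]
    - [161,24,-134]
  spin: [0,0,0,0,0,0]

```text
time: 21.98
tool_pos: [0.6198, 0.0604, 0.399]
tool_rot: [0.0, 0.991, 0.136, -0.001]
contact_force: [-0.5, -0.3, 0.7]
gripper_width: 0.0602
grasp_force: 0.0
```

```bash
python3 - <<'E'
from g import *
print(stripe())
c=cam('wrist');im=bot.snapshot('wrist');cv2.imwrite('pics/w7.png',im[:,:,::-1])
E=c[1];np.savez('w7.npz',K=c[0],E=c[1])
y,x=np.nonzero(orange(im));P=plane(c,np.c_[x,y],.184)[:,:2];P=P[np.hypot(*(P-[.738,.0625]).T)<.05]
m=P.mean(0);u,s,v=np.linalg.svd(P-m);print(len(P),m,'pca',np.arctan2(v[0,1],v[0,0])%np.pi,'ctr',[np.arctan2(*(m-l)[::-1]) for l in(LID,np.array([.738,.0625]))])
E
```

```text
(21.975, np.float64(0.21194554094773874), np.float64(0.019313543940475388), 15)
28 [0.7585 0.0628] pca 0.5065468371438699 ctr [np.float64(0.12825521690637903), np.float64(0.015810860384298808)]
```

View pics/w7.png

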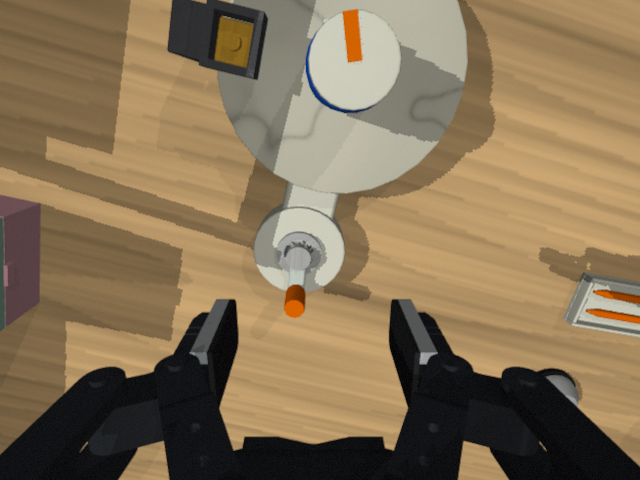

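The lid centre is now at about (353,60), and the stripe runs from there to (350,10). I'll measure the stripe's axis with a full mask.

```bash
python3 - <<'E'
from g import *
for n,reg in(('w1',(40,110,335,395)),('w7',(0,75,330,380))):
    z=np.load(n+'.npz');c=(z['K'],z['E']);h=cv2.cvtColor(cv2.imread(f'pics/{n}.png'),cv2.COLOR_BGR2HSV)
    a,b,e,f=reg;y,x=np.nonzero(((h[...,0]<18)&(h[...,1]>130))[a:b,e:f])
    P=plane(c,np.c_[x+e,y+a],.184)[:,:2];m=P.mean(0);v=np.linalg.svd(P-m)[2][0];print(n,len(P),m,np.arctan2(v[1],v[0]))
E
```

```text
w1 699 [0.7292 0.0445] -1.8951070370989576
w7 749 [0.7554 0.0652] -2.729378569937965
```

The wrist view gives a stripe angle of about 0.41 rad, more accurate than the scene value because the jar sits about 3 mm off-axis. I'll turn the wrist camera so it sees the phone and the lid together.

Call:
jog_arm:
  offset:
    - [12,3,0]
    - [24,6,0]
    - [36,9,0]
    - [48,12,0]
    - [60,15,0]
    - [70,18,0]
    - [80,21,0]
    - [87,24,0]
  spin: [-9,-18,-27,-36,-45,-54,-64,-74]

```text
time: 23.08
tool_pos: [0.7106, 0.0605, 0.3997]
tool_rot: [-0.0, 0.708, 0.707, -0.001]
contact_force: [-0.2, 0.4, -0.0]
gripper_width: 0.0601
grasp_force: 0.0
```

Call:
jog_arm:
  offset:
    - [0,0,0]
    - [0,0,0]
  spin: [0,0]

```text
time: 23.32
tool_pos: [0.7105, 0.0608, 0.4002]
tool_rot: [-0.0, 0.71, 0.704, -0.0]
contact_force: [0.2, -0.2, 0.6]
gripper_width: 0.0602
grasp_force: 0.0
```

```bash
python3 - <<'E'
from g import *
c=cam('wrist');im=bot.snapshot('wrist');cv2.imwrite('pics/w8.png',im[:,:,::-1]);np.savez('w8.npz',K=c[0],E=c[1])
print(proj(c,[[.738,.06,.184],[.94,.118,.172],[.5,.05,.05]]))
E
```

```text
[[343.0719 195.1822]
 [566.383  127.2708]
 [145.4815 181.002 ]]
```

View pics/w8.png

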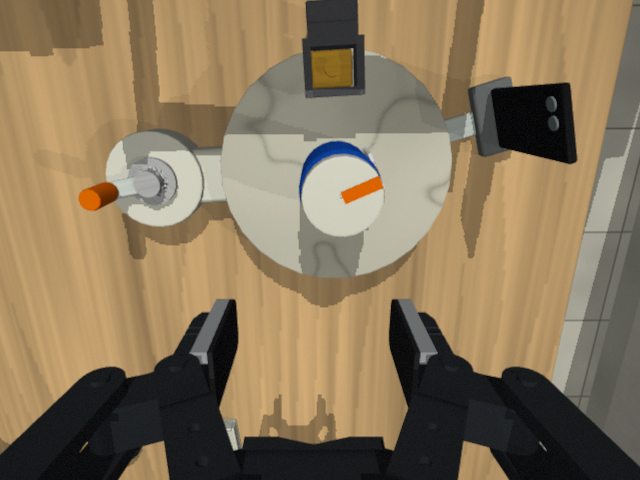

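This view shows the phone's top edge from about (570,83) to (575,161), the stripe from (343,198) to (382,182) and the lid centred near (342,195).

```bash
python3 - <<'E'
from g import *
z=np.load('w8.npz');c=(z['K'],z['E']);h=cv2.cvtColor(cv2.imread('pics/w8.png'),cv2.COLOR_BGR2HSV)
y,x=np.nonzero(((h[...,0]<18)&(h[...,1]>130))[165:210,335:390])
P=plane(c,np.c_[x+335,y+165],.184)[:,:2];m=P.mean(0);v=np.linalg.svd(P-m)[2][0];a=np.arctan(v[1]/v[0]);print(len(P),m,'stripe',a,'jar c',m-.019*np.array([np.cos(a),np.sin(a)]))
q=[plane(c,[p,r],.172)[:,:2] for p,r in(((567,83),(571,159)),((575,84),(577,162)))]
q=np.array(q);e=q[:,1]-q[:,0];print(q,'normal',np.arctan2(e[:,0],-e[:,1]))
mid=q.mean((0,1));pc=plane(c,(337,163.5),.066)[0,:2]
for C in((.737,.060),pc,(.7385,.0638)): print(C,np.arctan2(mid[1]-C[1],mid[0]-C[0]),np.hypot(*(mid-C)))
A=plane(c,[(448,120),(448+24,113)],.012)[:,:2];d=A[1]-A[0];print('arm',np.arctan2(d[1],d[0]))
E
```

```text
517 [0.755  0.0651] stripe 0.4111407828877028 jar c [0.7376 0.0575]
[[[0.9334 0.1555]
  [0.9497 0.0894]]

 [[0.9405 0.1546]
  [0.9559 0.0866]]] normal [0.2432 0.222 ]
(0.737, 0.06) 0.2879095641886706 0.21678929042090245
[0.739  0.0719] 0.23695425890971336 0.21174812780535068
(0.7385, 0.0638) 0.2728939515224538 0.21429618505382841
arm 0.27183222458852485
```

The label error is about 0.14 rad. That's inside tolerance, but I'll re-grip and nudge it back about that much for a square view.

Call:
jog_arm:
  offset:
    - [-5,-50,20]
    - [-10,-100,40]
    - [-15,-150,60]
    - [-20,-200,80]
    - [-22,-252,110]
    - [-22,-252,170]
    - [-22,-252,220]
    - [-22,-252,260]
  spin: [0,0,0,0,0,0,0,0]

```text
time: 24.38
tool_pos: [0.4582, 0.0401, 0.1391]
tool_rot: [0.0, 0.71, 0.704, -0.0]
contact_force: [-0.5, 0.0, -0.1]
gripper_width: 0.0598
grasp_force: 0.0
```

Call:
jog_arm:
  offset:
    - [0,0,30]
    - [0,0,55]
    - [0,0,64]
    - [0,0,64]
  spin: [0,0,0,0]

```text
time: 24.88
tool_pos: [0.459, 0.0407, 0.0765]
tool_rot: [0.0, 0.71, 0.704, 0.0]
contact_force: [-0.7, 0.4, -0.1]
gripper_width: 0.06
grasp_force: 0.0
```

Call:
jog_arm:
  offset:
    - [0,0,0]
    - [0,0,0]
    - [0,0,0]
    - [0,0,0]
  spin: [0,0,0,0]
  hand: 15

```text
time: 25.38
tool_pos: [0.4588, 0.0405, 0.0772]
tool_rot: [0.0, 0.71, 0.704, -0.0]
contact_force: [-2.9, 0.2, 5.5]
gripper_width: 0.025
grasp_force: 38.9
```

```bash
python3 - <<'E'
from g import *
print(stripe())
J,T=.795*.03,.9956*.03
for w in(1.8,2,2.2):
    q=sim([['row',w/2]]+[['row',w]]*3+[['row',w/2]]+[['row',0]]*8,J,T,0.);print(w,q[1])
th=3.28
for w in(-1,-2,-2,-2,-1):
    th+=w*.125;d=50*np.array([np.cos(th)-np.cos(3.28),np.sin(th)-np.sin(3.28)]);print(round(d[1]),round(d[0]))
E
```

```text
(25.375, np.float64(0.21194554094773874), np.float64(0.019313543940475388), 15)
1.8 0.10031343718125169
2 0.13638708801087043
2.2 0.1781040085634083
6 0
19 1
30 5
40 12
45 17
```

Call:
jog_arm:
  offset:
    - [6,0,0]
    - [19,1,0]
    - [30,5,0]
    - [40,12,0]
    - [45,17,0]
    - [45,17,0]
    - [45,17,0]
    - [45,17,0]
  spin: [0,0,0,0,0,0,0,0]

```text
time: 26.42
tool_pos: [0.4754, 0.0886, 0.0773]
tool_rot: [-0.001, 0.709, 0.705, 0.002]
contact_force: [-4.0, 5.7, 6.0]
gripper_width: 0.0254
grasp_force: 39.1
```

Call:
jog_arm:
  offset:
    - [0,0,0]
    - [0,0,0]
    - [0,0,0]
    - [0,0,0]
    - [0,0,-30]
    - [0,0,-80]
    - [0,0,-140]
    - [0,0,-200]
  spin: [0,0,0,0,0,0,0,0]
  hand: 60

```text
time: 27.42
tool_pos: [0.4759, 0.0851, 0.2779]
tool_rot: [-0.0, 0.71, 0.704, -0.0]
contact_force: [1.8, -0.5, -0.4]
gripper_width: 0.0598
grasp_force: 0.0
```

Call:
jog_arm:
  offset:
    - [-10,55,-40]
    - [-20,110,-80]
    - [-25,165,-124]
    - [-25,220,-124]
    - [-25,235,-124]
    - [-25,235,-124]
    - [-25,235,-124]
  spin: [0,0,0,0,0,0,0]

```text
time: 28.3
tool_pos: [0.7102, 0.0591, 0.4002]
tool_rot: [-0.0, 0.709, 0.705, -0.0]
contact_force: [-0.5, 0.1, 0.1]
gripper_width: 0.0603
grasp_force: 0.0
```

```bash
python3 - <<'E'
from g import *
print(stripe())
c=cam('wrist');im=bot.snapshot('wrist');cv2.imwrite('pics/w9.png',im[:,:,::-1])
h=cv2.cvtColor(im,cv2.COLOR_RGB2HSV)
M=((h[...,0]<18)&(h[...,1]>130));y,x=np.nonzero(M)
P=plane(c,np.c_[x,y],.184)[:,:2];P=P[np.hypot(*(P-[.7375,.06]).T)<.044];m=P.mean(0);v=np.linalg.svd(P-m)[2][0];print(len(P),m,np.arctan(v[1]/v[0]),bot.get_obs()['tool_pos'])
E
```

```text
(28.3, np.float64(-0.07118162061537298), np.float64(0.019291615997219173), 16)
520 [0.7556 0.0599] 0.12015119790237717 [0.71   0.0588 0.4012]
```

View pics/w9.png

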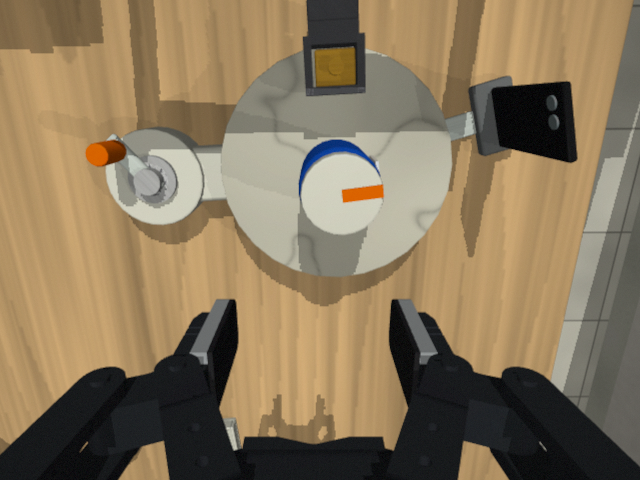

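The view shows the label direction at 0.12 rad (stripe from (343,196) to (383,190)) against the phone at about 0.27. The reverse nudge moved it twice as far as predicted, probably because the drag block has free play in its cage. I'll do one smaller forward nudge.

```bash
python3 - <<'E'
from g import *
J=.795*.03
def run(w,T,phi,n=3):
    a=v=0.
    for x in [w/2]+[w]*n+[w/2]+[0]*10:
        for _ in range(10): v=step(v,x,J,T if a>phi else .0,.0125);a+=v*.0125
    return a
for phi in(.02,.04,.06,.1,.2): print(phi,[round(run(w,.0299,phi),3) for w in(.8,1,1.2,1.4,1.6,1.8,2)])
for T in(.012,.016,.02): print(T,[round(run(w,T,0),3) for w in(.8,1,1.2,1.4,1.6,1.8,2)])
th=np.arctan2(.0886-.0485,.4754-.508);print(th)
for w in(.75,1.5,1.5,1.5,.75):
    th+=w*.125;t0=np.arctan2(.0886-.0485,.4754-.508);d=50*np.array([np.cos(th)-np.cos(t0),np.sin(th)-np.sin(t0)]);print(d[1].round(1),d[0].round(1))
E
```

```text
0.02 [np.float64(0.046), np.float64(0.066), np.float64(0.09), np.float64(0.122), np.float64(0.157), np.float64(0.195), np.float64(0.243)]
0.04 [np.float64(0.076), np.float64(0.099), np.float64(0.127), np.float64(0.157), np.float64(0.195), np.float64(0.228), np.float64(0.271)]
0.06 [np.float64(0.097), np.float64(0.12), np.float64(0.151), np.float64(0.179), np.float64(0.218), np.float64(0.254), np.float64(0.298)]
0.1 [np.float64(0.131), np.float64(0.155), np.float64(0.188), np.float64(0.22), np.float64(0.258), np.float64(0.297), np.float64(0.337)]
0.2 [np.float64(0.207), np.float64(0.228), np.float64(0.255), np.float64(0.285), np.float64(0.325), np.float64(0.364), np.float64(0.403)]
0.012 [np.float64(0.046), np.float64(0.09), np.float64(0.142), np.float64(0.198), np.float64(0.259), np.float64(0.322), np.float64(0.389)]
0.016 [np.float64(0.023), np.float64(0.054), np.float64(0.095), np.float64(0.144), np.float64(0.198), np.float64(0.255), np.float64(0.315)]
0.02 [np.float64(0.006), np.float64(0.031), np.float64(0.062), np.float64(0.101), np.float64(0.148), np.float64(0.2), np.float64(0.254)]
2.253394466043656
-3.1 -3.5
-10.3 -9.5
-18.4 -14.1
-27.3 -17.1
-31.9 -18.0
```

Call:
jog_arm:
  offset:
    - [5,-50,20]
    - [10,-100,40]
    - [15,-150,60]
    - [20,-200,80]
    - [28,-234,110]
    - [28,-234,170]
    - [28,-234,220]
    - [28,-234,260]
  spin: [0,0,0,0,0,0,0,0]

```text
time: 29.4
tool_pos: [0.4761, 0.0877, 0.1396]
tool_rot: [0.001, 0.71, 0.704, -0.0]
contact_force: [-0.1, -0.0, -0.0]
gripper_width: 0.0602
grasp_force: 0.0
```

Call:
jog_arm:
  offset:
    - [0,0,30]
    - [0,0,55]
    - [0,0,64]
    - [0,0,64]
  spin: [0,0,0,0]

```text
time: 29.9
tool_pos: [0.4772, 0.0884, 0.0768]
tool_rot: [0.0, 0.71, 0.704, 0.0]
contact_force: [-0.2, 0.6, -0.6]
gripper_width: 0.0594
grasp_force: 0.0
```

Call:
jog_arm:
  offset:
    - [0,0,0]
    - [0,0,0]
    - [0,0,0]
    - [0,0,0]
  spin: [0,0,0,0]
  hand: 15

```text
time: 30.4
tool_pos: [0.4781, 0.0891, 0.0771]
tool_rot: [0.0, 0.71, 0.705, 0.001]
contact_force: [0.0, -0.1, 5.4]
gripper_width: 0.0246
grasp_force: 39.2
```

Call:
jog_arm:
  offset:
    - [-3,-3,0]
    - [-10,-9,0]
    - [-17,-14,0]
    - [-25,-17,0]
    - [-29,-18,0]
    - [-29,-18,0]
    - [-29,-18,0]
    - [-29,-18,0]
  spin: [0,0,0,0,0,0,0,0]

```text
time: 31.4
tool_pos: [0.459, 0.0601, 0.077]
tool_rot: [0.0, 0.71, 0.705, 0.0]
contact_force: [-1.4, 0.8, 8.9]
gripper_width: 0.0249
grasp_force: 39.7
```

```bash
python3 -c "
from g import *
print(stripe())"
```

```text
(31.4, np.float64(0.06802747774999131), np.float64(0.019446050070577654), 17)
```

Call:
jog_arm:
  offset:
    - [0,0,0]
    - [0,0,0]
    - [0,0,0]
    - [0,0,0]
    - [0,0,-30]
    - [0,0,-80]
    - [0,0,-140]
    - [0,0,-200]
  spin: [0,0,0,0,0,0,0,0]
  hand: 60

```text
time: 32.45
tool_pos: [0.4586, 0.0594, 0.2779]
tool_rot: [-0.0, 0.71, 0.705, -0.0]
contact_force: [0.8, 0.1, 0.1]
gripper_width: 0.0598
grasp_force: 0.0
```

Call:
jog_arm:
  offset:
    - [0,55,-40]
    - [0,110,-80]
    - [0,165,-124]
    - [0,220,-124]
    - [0,250,-124]
    - [0,250,-124]
    - [0,250,-124]
    - [0,250,-124]
  spin: [0,0,0,0,0,0,0,0]

```text
time: 33.45
tool_pos: [0.7081, 0.0578, 0.4014]
tool_rot: [0.0, 0.71, 0.705, 0.0]
contact_force: [0.1, -1.0, 0.4]
gripper_width: 0.0601
grasp_force: 0.0
```

```bash
python3 - <<'E'
from g import *
print(stripe())
c=cam('wrist');im=bot.snapshot('wrist');h=cv2.cvtColor(im,cv2.COLOR_RGB2HSV)
y,x=np.nonzero((h[...,0]<18)&(h[...,1]>130))
P=plane(c,np.c_[x,y],.184)[:,:2];P=P[np.hypot(*(P-[.7375,.06]).T)<.044];m=P.mean(0);v=np.linalg.svd(P-m)[2][0];a=np.arctan(v[1]/v[0])
print(len(P),m,a);print(stripe())
if abs(a-.27)<.08: print(bot.job_done())
E
```

```text
(33.45, np.float64(0.06802747774999131), np.float64(0.019446050070577654), 17)
521 [0.7555 0.0626] 0.276895636598987
(33.55, np.float64(0.06802747774999131), np.float64(0.019446050070577654), 17)
the job is handed in; nothing more can be done
None
```

I handed the job in at about 33.6 s: by my camera estimates the plate held about 2.1 rad/s for roughly 8 s, then stopped with the label about 0.01 rad off the phone direction (0.277 against roughly 0.27), crank released and the gripper clear; no verdict was shown.

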